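# Index the bottle carousel and restock it, oldest first

### The job

Restock the oil-bottle carousel, oldest first: pull up the sprung red knob, turn the table one notch the way that brings the red-capped amber bottle round to the front where the knob stood, and let the pin drop fully home in the next hole. Then set the new black-capped amber bottle down upright in the empty pocket behind it. Do not lift the two bottles already on the table out of their pockets, do not drop the new one, and do not disturb the tools and jars lying about.

Things in the scene. Friction and masses are not known exactly. Their poses are not given: they have to be found in the camera images.
- carousel: fixed grey round foot, 248 mm across; origin on the turning axis at the bench top, z up; its -x side is the front (red mark on the rim), facing roughly to the robot. Hidden in it is a level index plate with a hole at table angle 0 and one more each side, about a quarter turn off but not exactly: at 1.40 to 1.74 rad either way, different each time, so it must be felt for
- turntable (a joint): angle of the round steel table (236 mm across, deck top 48 mm above the bench), rad; 0 at the start, positive counter-clockwise from above; stops at +-2.0; light friction. On it at 90 degrees: at 0 the knob is at the front and a bottle pocket each at the left (+y of the carousel), back and right. A hole leaves it about 0.04 rad of play
- plunger (a joint): lift of the sprung index pin, m: 0 home in a hole, 0.012 when its nose (10 mm, round) rests on the index plate between holes, 0.022 upper stop. Spring: 9 N down at 0, 18 N at 0.022. Turns with the table. With the nose let down on the plate and the table turned on slowly by the loosely held knob, the spring snaps the pin into the next hole, which stops the table
- knob_mid (a point): mid-height of the plunger's red upright round knob: 30 mm diameter, 44 mm tall (22 mm above and below this point), 85 mm from the turning axis; 92 mm above the bench when the pin is home, rising with it. The steel bushing under it, 24 mm across, reaches 66 mm above the bench
- empty_pocket (a point): centre of the floor, on the deck, of the empty pocket; moves with the table, across from the knob. All pockets: eight-sided ring, 62 mm inside across flats, rim 14 mm high and 4 mm thick, centres 82 mm from the axis
- old_bottle: red-capped amber bottle, the old stock, standing in the left or the right pocket of the table. 54 mm diameter body, straight to about 70 mm up, then a shoulder and a narrow neck; 105 mm tall, about 0.2 kg; origin at the centre of its underside, z up its axis
- white_bottle: white bottle with a blue cap and blue label, standing in the other side pocket. Same shape: 54 mm diameter body, straight to about 70 mm up, then a shoulder and a narrow neck; 105 mm tall, about 0.2 kg; origin at the centre of its underside, z up its axis
- new_bottle: black-capped amber bottle, the new stock, standing on the bench to the left of the carousel. 54 mm diameter body, straight to about 70 mm up, then a shoulder and a narrow neck; 105 mm tall, about 0.2 kg; origin at the centre of its underside, z up its axis
- torch: upright silver and black viewing torch, 61 mm across its foot, 173 mm tall; bystander, leave where it is; origin under its centre
- magnifier: hand magnifier, lying near the front edge, 162 mm long, 8 mm thick; bystander, leave where it is; origin under its centre
- jar_a: flat clear parts jar, 43 mm across, 23 mm tall; bystander, leave where it is; origin under its centre
- jar_b: flat clear parts jar, 41 mm across, 21 mm tall; bystander, leave where it is; origin under its centre

How it is judged (in metres and radians):
On the way, in this order (a step that is already met when the one before it is completed fails the run):
1. the index pin is pulled out of its hole (value of joint plunger above 0.0105 m), for 0.1 s.
2. the old bottle has come round to the front and the pin is home in the next hole (x of old_bottle in the frame of carousel below -0.06 m and z of old_bottle in the frame of carousel below 0.056 m and y of old_bottle in the frame of carousel between -0.04 and 0.04 m and value of joint plunger below 0.004 m and velocity of joint turntable between -0.05 and 0.05 rad/s), for 0.2 s.
3. the new bottle stands in the empty pocket (horizontal distance between new_bottle and empty_pocket below 0.012 m and z of new_bottle in the frame of carousel below 0.056 m and angle between new_bottle's own z axis and vertical below 0.1 rad), for 0.2 s.
At the end, for the whole second after the job is handed in: pin home (under 4 mm) and table still; red-capped bottle in its pocket at the front (over 60 mm ahead of the axis, within 40 mm of the front line); black-capped bottle at rest on the floor of the empty pocket within 12 mm of its centre; all three bottles upright within 0.1 rad (all of step 2 and all of step 3 and linear speed of new_bottle below 0.03 m/s and angle between each of old_bottle, white_bottle's own z axis and vertical below 0.1 rad); the robot touches nothing.
It fails at once if a bottle on the table is lifted out of its pocket (underside 15 mm above the deck) or tipped over (z of any of old_bottle, white_bottle in the frame of carousel above 0.063 m or angle between any of old_bottle, white_bottle's own z axis and vertical above 0.5 rad).
It fails at once if the new bottle is dropped (falls faster than 0.5 m/s out of the fingers) or knocked over (angle between new_bottle's own z axis and vertical above 1 rad or (linear speed of new_bottle above 0.5 m/s and contact force between the fingers and new_bottle below 0.1 N)).
It fails at once if a bystander is pushed more than 30 mm (distance of any of torch, magnifier, jar_a, jar_b from where it was at the start of the episode above 0.03 m).
It also fails if it takes over 67 s, if anything falls off the work surface, if the arm or the gripper's body presses on something with over 40 N, if the wrist force passes 120 N, or if a joint passes its speed limit or range.

### The arm

A 6-joint arm with a two-finger parallel gripper is mounted at the origin on a cart in front of the work surface, level with it; the furniture and walls round the work are solid. World frame = base frame: x ahead of the robot, y to its left, z up, the work surface at z = 0. Lengths are in mm, angles in rad, forces in N, time in s.
With the tool pointing down it reaches from about 275 to 750 mm from the base axis. Payload 10.2 kg.
Tool frame: the origin (TCP) lies at the centre of the arm's flange, where the gripper is bolted on; the fingertips stand 173 mm ahead of it and the grasp point (between the pads) lies 155 mm ahead of it; z points along the fingers, y is the line along which they close (so a half turn about z gives the same grasp; the last joint's range is limited). The gripper opens to 85 mm and grips with 20 to 120 N. Pads are 22 mm wide; open, the fingers measure 114 mm over their backs; the gripper's body (76 mm by 85 mm) begins 54 mm behind the grasp point. The pads swing forward as they close: fully open they stand 13 mm farther back than shut.
Start: joints at [-1.435, 0.313, 1.498, -0, 1.331, -0.223], TCP at [184.342, -491.58, 404.694] pointing down, gripper open.
Joint ranges: [-2.94, 2.94], [-0.97, 2.17], [0.19, 2.56], [-1.23, 4.37], [0.02, 3.11], [-2.88, 2.88]. Speed limits (rad/s): [2.39, 2.39, 3.01, 3.14, 3.14, 3.14].

### API

Orientations are given as a unit quaternion [w, x, y, z].
In Python, from rig import ctrl gives the robot as it stands.
- The arm moves only by the shell command python3 steer.py [OPENING] [FORCE], which reads ROWS from standard input. ROWS is a JSON list of rows, 1 to 8 of them, each an object with the fields x, y, z (the shift in units of 25 mm), rx, ry, rz (a rotation vector in units of 0.05 rad); a field left out counts as zero; each row is the pose to reach, as a shift and turn from the pose commanded when the command began, along the tool's axes at that moment; what a row does not reach only later rows make up. A row lasts 1/10 s, in which the tool goes at most 50 mm and 0.15 rad, less where a joint would pass 70% of its speed; a pose out of reach is approached as far as the arm can. OPENING is the opening from 0.0 (shut) to 1.0 (fully open), set as the command begins (- or left out keeps the last). The fingers move at their own pace and stop on an object; FORCE is the grip in N (left out, the last holds). Time passes only in rows, so rows that do not move let the fingers close. It prints the time, the measured TCP pose, the force, the opening and the grip force at its end. Input that does not fit is refused with a message, and nothing moves.
- ctrl.sense(): the state, without advancing time (a new reading comes with each control period).
- ctrl.capture(name): name is "scene" or "top" or "wrist"; returns the picture (420x560x3 uint8, red, green, blue); there is no depth.
- ctrl.calibration(name): a dict with "fx", "fy", "cx", "cy" (pixels), "distortion" ([k1, k2, p1, p2, k3] as OpenCV has them; the pictures are not rectified), "position" and "attitude" of the camera in the world. Camera axes: x right, y down, z forward; pixel columns grow to the right and rows downward; lengths in mm; the calibration is good to about 2 mm. A picture is of the moment at which its call begins: read the wrist's pose just before it. calibration takes no time and is no camera call; for the wrist camera it gives the pose at the moment of the call.
- ctrl.finish_job(): hands the job in; it is judged then, once.
The state is a dict: "time_s": time; "joints": joint angles; "dq": joint speeds; "tau": joint torques, N m; "eef_pos": TCP position; "ee_rot": TCP orientation; "force": force on the tool from outside, world axes, zero at the start; "wrist_torque": the same for the moment, N m; "grip_width": opening from 0.0 (shut) to 1.0 (fully open); "grip_force": force on a finger pad.
Only numpy, scipy, OpenCV 4.12 (cv2) and the standard library are available. Lean on these libraries where they do the work, as an engineer would, in place of code of your own. Each camera call takes 0.05 s, during which the arm holds its last target. There are 200 camera calls.

## Working session

There is one attempt and no reset: what is moved stays moved. The work goes in short steps, Python scripts to look and compute and a shell command to move; the robot and the scene stay as the last step left them, time stands still between calls to the robot, and variables do not carry over. Pictures are saved under pics/ and viewed, at most 10 in all, crops included, and the job is handed in when it is done.

```bash
ls; mkdir -p pics
python3 - <<'E'
from rig import ctrl
import cv2
for n in("scene","top"):
    c=ctrl.calibration(n);print(n,c)
    cv2.imwrite(f"pics/{n}0.png",ctrl.capture(n)[:,:,::-1])
print(ctrl.sense())
E
```

```text
pics
rig.py
steer.py
scene {'fx': 407.33801160377726, 'fy': 407.33801160377726, 'cx': 280.6934192742673, 'cy': 205.22327334514353, 'distortion': array([-0.04221874,  0.        ,  0.        ,  0.        ,  0.        ]), 'position': array([209.25002533, 540.89325733, 777.39917053]), 'attitude': array([ 0.10846357, -0.32207665,  0.89200575, -0.29804032])}
top {'fx': 391.46866130883313, 'fy': 391.46866130883313, 'cx': 277.94357429874475, 'cy': 208.2928477584836, 'distortion': array([-0.01651095,  0.        ,  0.        ,  0.        ,  0.        ]), 'position': array([423.35818375, 147.19804546, 914.99044929]), 'attitude': array([ 0.05166234, -0.69942461,  0.70909212, -0.07296971])}
{'time_s': 0.1, 'joints': array([-1.43539336e+00,  3.13382287e-01,  1.49832782e+00, -6.51756103e-06,
        1.33100612e+00, -2.23383510e-01]), 'dq': array([-2.87669417e-04, -5.33694175e-04, -3.17082851e-03,  6.87044089e-05,
       -1.60403621e-03,  7.45548188e-05]), 'tau': array([ 2.35752617e-03, -4.12898755e+01, -2.60142589e+01, -2.23360885e-04,
        3.03026362e-03, -9.31623163e-06]), 'eef_pos': array([ 184.33974857, -491.54162507,  404.21074548]), 'ee_rot': array([-5.61381476e-04,  9.83951846e-01,  1.78433318e-01,  2.15430959e-05]), 'force': array([-0.3455873 ,  1.30183525,  0.10844914]), 'wrist_torque': array([-0.00827637, -0.01318638, -0.00869638]), 'grip_force': 0.0, 'grip_width': 1.0001188736850783}
```

View pics/scene0.png

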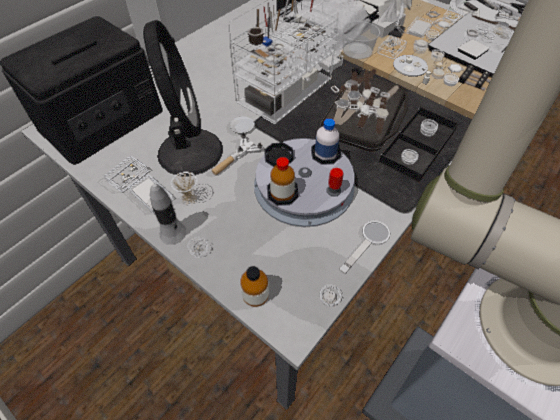

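View pics/top0.png

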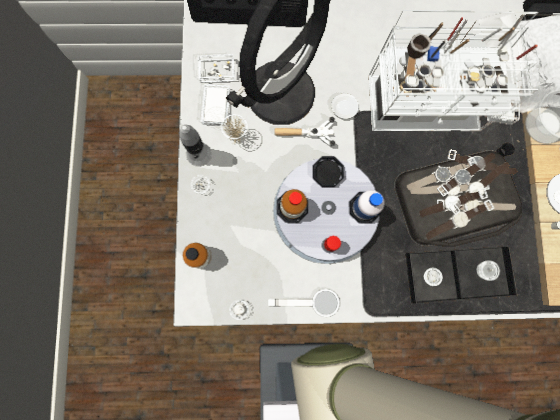

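The top view has +x up and +y left. The red-capped bottle is in the left pocket at (294,203), the knob is at the front (333,244), the white bottle is on the right (370,205) and the empty pocket is at the back (328,171). The new bottle is at (196,255), so the table has to turn counter-clockwise. I'll triangulate these next.

```bash
cat > h.py <<'E'
import cv2,numpy as np
from scipy.spatial.transform import Rotation as R
from rig import ctrl
def ray(n,uv,c=None):
    c=c or ctrl.calibration(n)
    K=np.array([[c["fx"],0,c["cx"]],[0,c["fy"],c["cy"]],[0,0,1]])
    p=cv2.undistortPoints(np.array([[uv]],float),K,c["distortion"])[0,0]
    return c["position"],R.from_quat(c["attitude"],scalar_first=True).apply([*p,1])
def plane(n,uv,z):
    o,d=ray(n,uv);return o+d*(z-o[2])/d[2]
def tri(a,b):
    (o1,d1),(o2,d2)=ray("scene",a),ray("top",b)
    s=np.linalg.lstsq(np.c_[d1,-d2],o2-o1,rcond=None)[0]
    p,q=o1+s[0]*d1,o2+s[1]*d2
    return (p+q)/2,np.linalg.norm(p-q)
def blobs(img,lo,hi,amin=15):
    h=cv2.cvtColor(img,cv2.COLOR_RGB2HSV);m=cv2.inRange(h,lo,hi)
    n,_,st,ce=cv2.connectedComponentsWithStats(m)
    return [(np.round(ce[i],1).tolist(),st[i].tolist()) for i in range(1,n) if st[i][4]>=amin]
E
python3 - <<'E'
from h import *
for n in("scene","top"):
    im=cv2.imread(f"pics/{n}0.png")[:,:,::-1].copy()
    print(n,"red",blobs(im,(0,220,120),(4,255,255)));print("blue",blobs(im,(105,180,80),(125,255,255)))
    print("amber",blobs(im,(8,170,60),(18,255,255),60)) 
    x,y=(238,255) if n=="scene" else (180,238)
    c=cv2.resize(im[y:y+60,x:x+40],None,fx=6,fy=6,interpolation=2)
    x,y=(245,135) if n=="scene" else (270,150)
    d=cv2.resize(im[y:y+110,x:x+120],None,fx=4,fy=4,interpolation=2)
    out=np.zeros((440,720,3),np.uint8);out[:360,:240]=c;out[:,240:]=d
    cv2.imwrite(f"pics/c_{n}.png",out[:,:,::-1])
E
```

```text
scene red [([281.9, 162.3], [277, 158, 12, 11, 89]), ([334.9, 175.8], [330, 168, 13, 20, 133])]
blue [([328.9, 123.7], [324, 119, 11, 11, 92])]
amber [([282.2, 175.5], [271, 165, 23, 20, 326]), ([254.0, 283.8], [241, 271, 27, 24, 408])]
top red []
blue [([375.5, 199.1], [370, 194, 12, 11, 110])]
amber [([293.3, 202.8], [282, 190, 25, 24, 320]), ([196.2, 254.9], [183, 243, 24, 24, 310])]
```

View pics/c_scene.png

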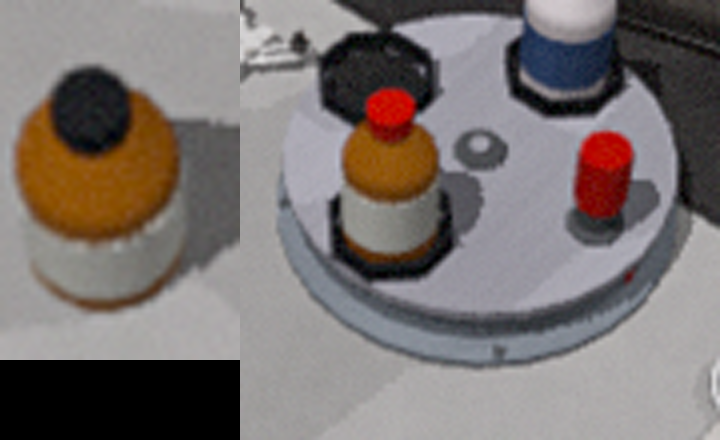

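View pics/c_top.png

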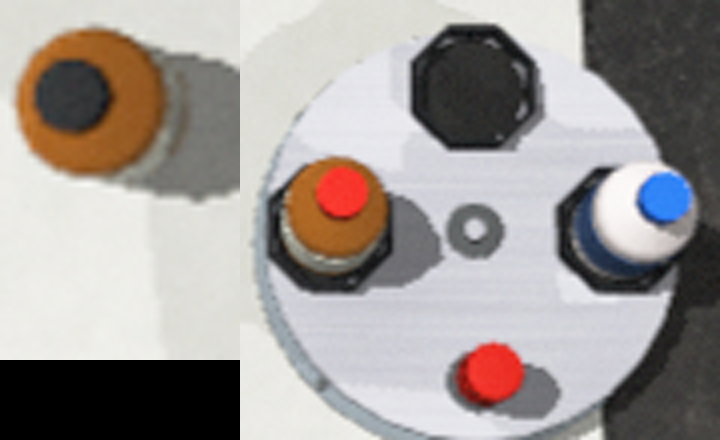

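Crops: in the top view the old cap is at (295.8,198), the knob top at (333.8,242.3), the pocket at (329,171.8), the hub at (329,207.5) and the new cap at (192.2,253.8). The same features are also clear in the scene view.

Run:
```python
from h import *
pts=dict(oldcap=((282.5,160.5),(295.75,198),153),white=((328.9,122.3),(376.5,199.25),153),knob=((336.5,171.5),(333.75,242.5),114),pocket=((279.5,153.75),(329,171.75),62),hub=((305,171.5),(329,207.5),52),new=((253.2,271.2),(192.2,253.8),105))
for k,(a,b,z) in pts.items():
    p,e=tri(a,b);print(k,p.round(1),round(e,1),plane("scene",a,z).round(1),plane("top",b,z).round(1))
for n,uv,z in (("jar_b",(241.5,310),15),("mag",(325,302),5),("magend",(272,302),5),("jar",(203,186),15),("torchfoot",(195,152),20)): print(n,plane("top",uv,z).round())
```

```text
oldcap [580.4  88.  154.7] 2.6 [582.6  87.4 153. ] [579.5  87.2 153. ]
white [577.3 -74.8 150.3] 3.1 [577.  -71.4 153. ] [575.3 -74.8 153. ]
knob [494.1   8.4 113.6] 1.6 [494.6   9.2 114. ] [493.3   8.1 114. ]
pocket [661.    2.4  54.1] 1.8 [656.9   8.6  62. ] [658.    3.3  62. ]
hub [579.2   5.   49.5] 2.4 [579.    7.4  52. ] [577.7   4.9  52. ]
new [475.9 300.  101.5] 1.8 [475.4 301.6 105. ] [474.9 298.8 105. ]
jar_b [354. 204.  15.]
mag [368.  15.   5.]
magend [370. 135.   5.]
jar [639. 294.  15.]
torchfoot [721. 313.  20.]
```

```bash
cat >> h.py <<'E'
def d(*tg):
    s=ctrl.sense();p=s["eef_pos"];r=R.from_quat(s["ee_rot"],scalar_first=True);X=r.as_matrix()[:,0]
    yaw=np.arctan2(X[1],X[0]);print("t",round(s["time_s"],2),"pos",p.round(1),"yaw",yaw.round(3),"F",s["force"].round(1))
    for t in tg: print(t,"->",r.inv().apply(np.array(t[:3])-p).round(1),"rz",round(-(t[3]-yaw),3))
E
python3 -c "
from h import *
d((494,8.5,320,-.03))"
```

```text
t 0.1 pos [ 184.3 -491.5  404.2] yaw 0.359 F [-0.3  1.3  0.1]
(494, 8.5, 320, -0.03) -> [ 465.5 -359.4   84.7] rz 0.389
```
Row 50mm max each; giving same target repeated? "A row lasts 0.1s, in which tool goes at most 50mm". Just repeat target. 588/50 = 12+. Joint speed limits reduce further.

The rows are not in the units I measure in: shifts go in units of 25 mm and turns go in units of 0.05 rad. I convert before sending: 50 mm is 2, 5 mm is 0.2, 0.1 rad is 2.

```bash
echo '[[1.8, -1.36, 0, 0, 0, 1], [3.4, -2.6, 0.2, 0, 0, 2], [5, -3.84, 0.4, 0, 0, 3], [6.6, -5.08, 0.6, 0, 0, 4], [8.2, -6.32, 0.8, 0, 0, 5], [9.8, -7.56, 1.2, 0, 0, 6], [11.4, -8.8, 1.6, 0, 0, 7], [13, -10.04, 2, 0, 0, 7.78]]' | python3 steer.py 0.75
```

```text
refused: ROWS must be a list of objects with named fields. Nothing was moved.
```

Wrong form. The message asks for a list of objects with named fields, so I'll send the same numbers that way.

```bash
echo '[{"x":1.8, "y":-1.36, "rz":1}, {"x":3.4, "y":-2.6, "z":0.2, "rz":2}, {"x":5, "y":-3.84, "z":0.4, "rz":3}, {"x":6.6, "y":-5.08, "z":0.6, "rz":4}, {"x":8.2, "y":-6.32, "z":0.8, "rz":5}, {"x":9.8, "y":-7.56, "z":1.2, "rz":6}, {"x":11.4, "y":-8.8, "z":1.6, "rz":7}, {"x":13, "y":-10.04, "z":2, "rz":7.78}]' | python3 steer.py 0.75
python3 -c "
from h import *
d((494,8.5,320,-.03))"
```

```text
time_s: 0.9
eef_pos: [393.6, -152.6, 357.2]
ee_rot: [0.0, 1.0, -0.016, 0.0]
force: [0.7, -0.7, -0.1]
grip_width: 0.749
grip_force: 0.0
t 0.9 pos [ 393.6 -152.6  357.2] yaw -0.032 F [ 0.7 -0.7 -0.1]
(494, 8.5, 320, -0.03) -> [  95.1 -164.3   37.2] rz -0.002
```

```bash
echo '[{"x":0.88, "y":-1.52, "z":0.32}, {"x":1.76, "y":-3.04, "z":0.64}, {"x":2.64, "y":-4.56, "z":0.96}, {"x":3.36, "y":-5.8, "z":1.28}, {"x":3.8, "y":-6.56, "z":1.48}, {"x":3.8, "y":-6.56, "z":1.48}, {"x":3.8, "y":-6.56, "z":1.48}]' | python3 steer.py
python3 - <<'E'
from h import *
d((494,8.5,243,-.03))
cv2.imwrite("pics/w1.png",ctrl.capture("wrist")[:,:,::-1]);c=ctrl.calibration("wrist");print(c)
r=R.from_quat(c["attitude"],scalar_first=True);o=c["position"];im=cv2.imread("pics/w1.png")[:,:,::-1].copy()
print(blobs(im,(0,200,100),(5,255,255),60))
E
```

```text
time_s: 1.6
eef_pos: [492.8, 6.5, 320.3]
ee_rot: [0.0, 1.0, -0.015, -0.0]
force: [-0.6, 0.4, 0.9]
grip_width: 0.749
grip_force: 0.0
t 1.6 pos [492.8   6.5 320.3] yaw -0.029 F [-0.6  0.4  0.9]
(494, 8.5, 243, -0.03) -> [ 1.2 -2.1 77.3] rz 0.001
{'fx': 375.14776800227105, 'fy': 375.14776800227105, 'cx': 279.3363311409413, 'cy': 205.23173000977778, 'distortion': array([-0.06619536,  0.        ,  0.        ,  0.        ,  0.        ]), 'position': array([567.82041922,   4.00724062, 290.3812944 ]), 'attitude': array([-0.10446931, -0.68802924,  0.71005258,  0.10736506])}
[([37.0, 65.8], [5, 30, 65, 73, 3606]), ([273.7, 227.7], [248, 218, 50, 19, 585])]
```

View pics/w1.png

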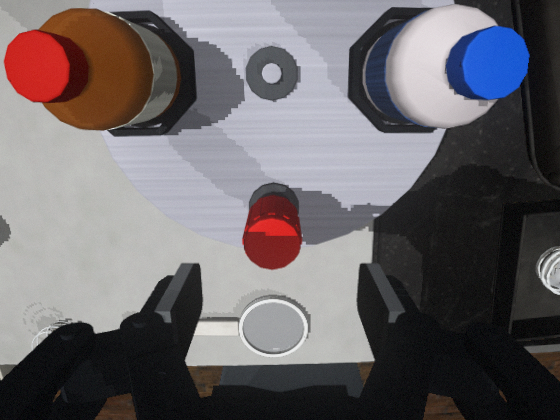

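The wrist view shows the knob top at (272,243), roughly midway between the fingers, and the hub at (271.5,72).

```bash
python3 - <<'E'
from h import *
print(plane("wrist",(272.5,243),114).round(1),plane("wrist",(271.5,72),52).round(1),plane("wrist",(39,66),153).round(1),plane("wrist",(492,64),153).round(1))
E
echo '[{"x":0.04, "y":-0.06, "z":1.52}, {"x":0.04, "y":-0.06, "z":2.6}, {"x":0.04, "y":-0.06, "z":3.08}, {"x":0.04, "y":-0.06, "z":3.08}]' | python3 steer.py 0.6
```

```text
[493.2   9.7 114. ] [578.3   8.3  52. ] [579.8  89.2 153. ] [575.1 -71.6 153. ]
time_s: 2.05
eef_pos: [493.7, 7.3, 242.8]
ee_rot: [-0.0, 1.0, -0.016, -0.001]
force: [0.7, -0.9, 0.8]
grip_width: 0.597
grip_force: 0.0
```

Scaled: -1.5 mm is -0.06.

```bash
echo '[{"y":-0.06}, {"y":-0.06}, {"y":-0.06}, {"y":-0.06}, {"y":-0.06}]' | python3 steer.py 0.0 45; python3 -c "
from h import *
d()"
```

```text
time_s: 2.55
eef_pos: [494.3, 9.5, 245.0]
ee_rot: [0.0, 1.0, -0.015, 0.001]
force: [-2.6, 0.0, 7.1]
grip_width: 0.34
grip_force: 44.4
t 2.55 pos [494.3   9.5 245. ] yaw -0.03 F [-2.6  0.   7.1]
```

Scaled: -17 mm is -0.68, -19 mm is -0.76.

```bash
echo '[{"z":-0.32}, {"z":-0.68}, {"z":-0.76}, {"z":-0.76}, {"z":-0.76}]' | python3 steer.py; python3 -c "
from h import *
d()"
```

```text
time_s: 3.05
eef_pos: [494.3, 9.4, 262.1]
ee_rot: [0.0, 1.0, -0.015, 0.001]
force: [8.1, -0.4, -17.9]
grip_width: 0.338
grip_force: 45.7
t 3.05 pos [494.3   9.4 262.1] yaw -0.03 F [  8.1  -0.4 -17.9]
```

```bash
echo '[{"x":0.004, "y":0.168, "rz":-1}, {"x":0.016, "y":0.34, "rz":-2}, {"x":0.068, "y":0.676, "rz":-4}, {"x":0.152, "y":1.004, "rz":-6}, {"x":0.268, "y":1.324, "z":0.08, "rz":-8}, {"x":0.416, "y":1.632, "z":0.16, "rz":-10}, {"x":0.592, "y":1.92, "z":0.24, "rz":-12}, {"x":0.8, "y":2.192, "z":0.24, "rz":-14}]' | python3 steer.py; python3 -c "
from h import *
d()"
```

```text
time_s: 3.85
eef_pos: [513.0, -45.0, 256.7]
ee_rot: [-0.001, 0.944, 0.33, 0.002]
force: [10.9, 14.0, -9.8]
grip_width: 0.339
grip_force: 46.7
t 3.85 pos [513.  -45.  256.7] yaw 0.673 F [10.9 14.  -9.8]
```

Scaled: 4 mm is 0.16, 1.5 mm is 0.06, -0.4 rad is -8.

```bash
echo '[{"x":0.04, "z":0.08}, {"x":0.06, "z":0.16}, {"x":0.076, "y":0.34, "z":0.16, "rz":-2}, {"x":0.128, "y":0.676, "z":0.16, "rz":-4}, {"x":0.212, "y":1.004, "z":0.16, "rz":-6}, {"x":0.328, "y":1.324, "z":0.16, "rz":-8}, {"x":0.476, "y":1.632, "z":0.16, "rz":-10}, {"x":0.652, "y":1.92, "z":0.16, "rz":-12}]' | python3 steer.py 0.41
python3 - <<'E'
from h import *
d()
im=ctrl.capture("wrist");cv2.imwrite("pics/w2.png",im[:,:,::-1])
E
```

```text
time_s: 4.65
eef_pos: [553.8, -72.4, 252.3]
ee_rot: [-0.003, 0.804, 0.594, -0.002]
force: [-9.1, 4.8, 3.0]
grip_width: 0.412
grip_force: 4.9
t 4.65 pos [553.8 -72.4 252.3] yaw 1.273 F [-9.1  4.8  3. ]
```

View pics/w2.png

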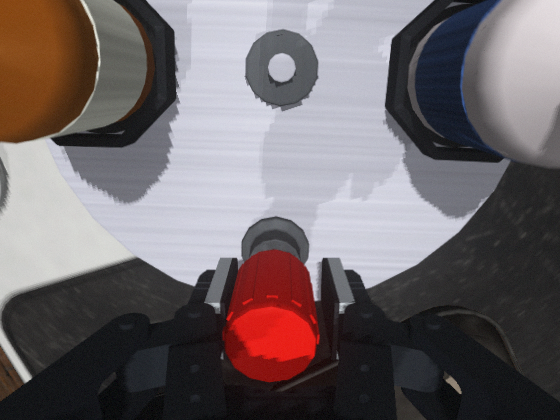

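The knob sits between the loosened pads, at (270,335), and the table has followed to about 1.30 rad. Both bottles are still seated. Next I feel for the hole in small steps.

Scaled: 5 mm is 0.2, 7.5 mm is 0.3, -0.03 rad is -0.6.

```bash
echo '[{"y":0.1, "rz":-0.6}, {"x":0.008, "y":0.2, "rz":-1.2}, {"x":0.016, "y":0.3, "rz":-1.8}]' | python3 steer.py; echo '[{"y":0.068, "rz":-0.4}, {"x":0.004, "y":0.136, "rz":-0.8}, {"x":0.008, "y":0.204, "rz":-1.2}]' | python3 steer.py; python3 -c "
from h import *
d()"
```

```text
time_s: 5.0
eef_pos: [561.5, -74.7, 252.4]
ee_rot: [-0.002, 0.778, 0.629, -0.001]
force: [-9.5, 4.9, 3.9]
grip_width: 0.411
grip_force: 5.0
time_s: 5.3
eef_pos: [566.0, -75.4, 252.2]
ee_rot: [-0.003, 0.758, 0.652, -0.002]
force: [-6.0, 2.9, 3.9]
grip_width: 0.412
grip_force: 3.0
t 5.3 pos [566.  -75.4 252.2] yaw 1.42 F [-6.   2.9  3.9]
```

Scaled: 5.1 mm is 0.204, 3.4 mm is 0.136, -0.06 rad is -1.2.

```bash
echo '[{"y":0.068, "rz":-0.4}, {"x":0.004, "y":0.136, "rz":-0.8}, {"x":0.008, "y":0.204, "rz":-1.2}]' | python3 steer.py; echo '[{"y":0.068, "rz":-0.4}, {"x":0.004, "y":0.136, "rz":-0.8}, {"x":0.008, "y":0.204, "rz":-1.2}]' | python3 steer.py; python3 -c "
from h import *
d()"
```

```text
time_s: 5.6
eef_pos: [571.7, -76.3, 252.3]
ee_rot: [-0.001, 0.739, 0.674, -0.001]
force: [-6.7, 2.0, 3.3]
grip_width: 0.412
grip_force: 3.3
time_s: 5.9
eef_pos: [576.4, -76.5, 252.5]
ee_rot: [-0.002, 0.718, 0.696, -0.001]
force: [-11.2, 3.5, 5.7]
grip_width: 0.411
grip_force: 5.5
t 5.9 pos [576.4 -76.5 252.5] yaw 1.54 F [-11.2   3.5   5.7]
```

Scaled: 5.1 mm is 0.204, 3.4 mm is 0.136, -0.06 rad is -1.2.

```bash
echo '[{"y":0.068, "rz":-0.4}, {"y":0.136, "rz":-0.8}, {"x":0.004, "y":0.204, "rz":-1.2}]' | python3 steer.py
```

```text
time_s: 6.2
eef_pos: [581.4, -76.5, 252.4]
ee_rot: [-0.003, 0.697, 0.717, -0.002]
force: [-16.4, 2.9, 9.3]
grip_width: 0.411
grip_force: 8.5
```

Run:
```python
from h import *
d()
for n,p in(("scene","pics/s3.png"),("top","pics/t3.png"),("wrist","pics/w3.png")):
    im=ctrl.capture(n);cv2.imwrite(p,im[:,:,::-1]);print(n,[b for b in blobs(im,(0,200,90),(5,255,255))],blobs(im,(105,180,80),(125,255,255),40))
im=cv2.imread("pics/w2.png")[:,:,::-1].copy();print(blobs(im,(0,200,90),(5,255,255)))
```

```text
t 6.2 pos [581.4 -76.5 252.4] yaw 1.6 F [-16.4   2.9   9.3]
scene [([326.0, 136.1], [321, 127, 11, 20, 154]), ([336.7, 160.3], [332, 155, 11, 12, 99])] [([278.4, 126.2], [273, 121, 12, 11, 95])]
top [([337.6, 238.9], [331, 233, 14, 13, 132])] [([333.6, 159.7], [328, 154, 12, 12, 109])]
wrist [([273.2, 324.5], [223, 257, 97, 122, 8009])] []
[([272.0, 327.5], [226, 260, 94, 122, 8104])]
```

Run:
```python
from h import *
a=plane("top",(337.6,238.9),150);b=plane("top",(333.6,159.7),150);v=(b-a);print(a,b,"angle of white-old",np.arctan2(v[1],v[0]), "start",np.arctan2(*( (plane("top",(376.5,199.25),153)-plane("top",(295.75,198),153))[[1,0]])))
im=cv2.imread("pics/w3.png");sc=cv2.imread("pics/s3.png")[115:175,265:355]
o=np.zeros((420,800,3),np.uint8);o[:,:420]=im[:,70:490];o[:253,420:]=cv2.resize(sc,(380,253));cv2.imwrite("pics/m3.png",o)
```

```text
[497.1784286    6.46970353 150.        ] [659.13243012   7.66179549 150.        ] angle of white-old 0.007360549428342611 start -1.5967838933517613
```

View pics/m3.png

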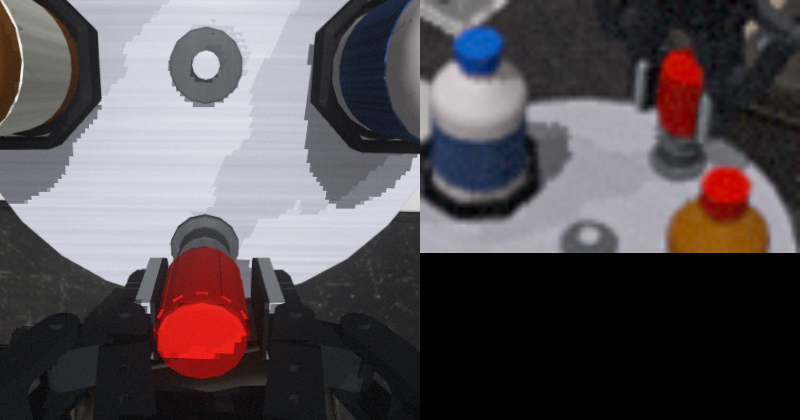

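The table is at about 1.60 rad and the knob is still up on the plate; neither hung up nor home. I keep feeling.

```bash
echo '[{"y":0.068, "rz":-0.4}, {"y":0.136, "rz":-0.8}]' | python3 steer.py
python3 - <<'E'
from h import *
im=ctrl.capture("top");print([b for b in blobs(im,(0,200,90),(5,255,255))],blobs(im,(105,180,80),(125,255,255),40))
im=ctrl.capture("scene");print([b for b in blobs(im,(0,200,90),(5,255,255))]);d()
E
```

```text
time_s: 6.55
eef_pos: [585.4, -76.8, 252.4]
ee_rot: [-0.001, 0.682, 0.731, -0.001]
force: [0.2, -0.3, -0.5]
grip_width: 0.413
grip_force: 0.1
[([339.2, 238.8], [333, 233, 13, 13, 131])] [([332.0, 159.8], [327, 154, 11, 12, 106])]
[([323.7, 137.7], [319, 129, 12, 20, 171]), ([339.0, 157.9], [334, 153, 11, 12, 103])]
t 6.65 pos [586.1 -77.  252.6] yaw 1.64 F [ 0.1 -0.7 -0.2]
```

Scaled: 3 mm is 0.12, 1.5 mm is 0.06, -0.04 rad is -0.8.

```bash
echo '[{"y":0.06, "rz":-0.4}, {"y":0.12, "rz":-0.8}]' | python3 steer.py
python3 - <<'E'
from h import *
d()
def proj(n,P):
    c=ctrl.calibration(n);K=np.array([[c["fx"],0,c["cx"]],[0,c["fy"],c["cy"]],[0,0,1]]);r=R.from_quat(c["attitude"],scalar_first=True).inv()
    return cv2.projectPoints(np.array([P],float),r.as_rotvec(),r.apply(-c["position"]),K,c["distortion"])[0].ravel().round(1)
for th in(1.6,1.64,1.68):
    for z in(92,104): print(th,z,proj("scene",(578.3-85*np.cos(th-.026),7.-85*np.sin(th-.026),z)))
im=ctrl.capture("scene");print([b for b in blobs(im,(0,200,90),(5,255,255))])
a=ctrl.capture("top");p=blobs(a,(0,200,90),(5,255,255))[0][0];q=blobs(a,(105,180,80),(125,255,255),40)[0][0];v=plane("top",q,150)-plane("top",p,150);print(np.arctan2(v[1],v[0])+1.597)
E
```

```text
time_s: 6.85
eef_pos: [589.1, -76.8, 252.6]
ee_rot: [0.0, 0.667, 0.745, 0.0]
force: [0.4, -1.3, -0.7]
grip_width: 0.411
grip_force: 0.0
t 6.85 pos [589.1 -76.8 252.6] yaw 1.681 F [ 0.4 -1.3 -0.7]
1.6 92 [327.6 140. ]
1.6 104 [328.1 136.3]
1.64 92 [326.5 139.4]
1.64 104 [326.9 135.7]
1.68 92 [325.3 138.8]
1.68 104 [325.7 135.1]
[([323.1, 137.2], [318, 128, 12, 21, 168]), ([339.2, 157.8], [334, 153, 11, 12, 100])]
1.694262120069077
```

Run:
```python
from h import *
v=plane("top",(332,159.8),150)-plane("top",(339.2,238.8),150);print(np.arctan2(v[1],v[0])+1.597)
im=ctrl.capture("wrist")[:,:,::-1];sc=ctrl.capture("scene")[115:175,265:355,::-1]
o=np.zeros((420,800,3),np.uint8);o[:,:420]=im[:,70:490];o[:253,420:]=cv2.resize(sc,(380,253));cv2.imwrite("pics/m4.png",o)
```

```text
1.6443548906560443
```

View pics/m4.png

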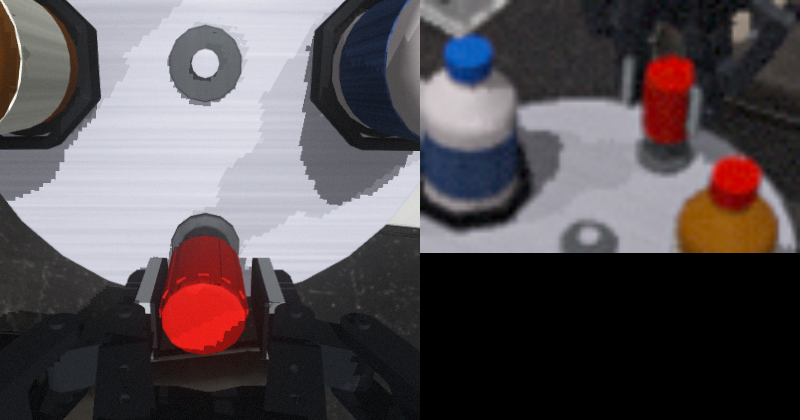

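The neck under the knob has gone, so the pin has dropped. A gentle push both ways will confirm that the table is locked.

```bash
echo '[{"y":0.08}, {"y":0.16}]' | python3 steer.py; echo '[{"y":-0.16}, {"y":-0.32}, {"y":-0.32}]' | python3 steer.py
```

```text
time_s: 7.25
eef_pos: [592.9, -76.4, 252.5]
ee_rot: [-0.0, 0.668, 0.745, -0.0]
force: [-2.4, -1.0, -0.9]
grip_width: 0.41
grip_force: 0.9
time_s: 7.55
eef_pos: [584.6, -77.2, 252.7]
ee_rot: [0.0, 0.668, 0.744, 0.0]
force: [0.3, 0.1, 0.3]
grip_width: 0.412
grip_force: 0.0
```

```bash
echo '[{"y":0.24}, {"y":0.36}, {"y":0.44}, {"y":0.44}]' | python3 steer.py; echo '[{"y":-0.2}, {"y":-0.4}, {"y":-0.56}, {"y":-0.56}]' | python3 steer.py
```

```text
time_s: 7.95
eef_pos: [595.2, -76.1, 252.4]
ee_rot: [-0.002, 0.667, 0.745, -0.002]
force: [-14.5, -1.7, 8.3]
grip_width: 0.412
grip_force: 7.1
time_s: 8.35
eef_pos: [582.8, -77.4, 252.6]
ee_rot: [0.002, 0.668, 0.744, 0.002]
force: [13.7, 0.3, -7.7]
grip_width: 0.41
grip_force: 6.6
```

Locked both ways. Now I centre, open, retract upward, and then go to the new bottle at about (475.3,300).

```bash
echo '[{"y":0.24}, {"y":0.26}, {"y":0.26, "z":-1}, {"y":0.26, "z":-2.8}, {"y":0.26, "z":-4.4}, {"y":0.26, "z":-4.8}]' | python3 steer.py 0.6
python3 - <<'E'
from h import *
d((475.5,300,350,0.0),(475.5,300,350,1.57))
im=ctrl.capture("scene");print(blobs(im,(0,200,90),(5,255,255)))
a=ctrl.capture("top");p=blobs(a,(0,200,90),(5,255,255));q=blobs(a,(105,180,80),(125,255,255),40)[0][0];print(p,q)
cv2.imwrite("pics/t5.png",a[:,:,::-1]);cv2.imwrite("pics/s5.png",im[:,:,::-1])
E
```

```text
time_s: 8.95
eef_pos: [588.5, -76.7, 377.3]
ee_rot: [0.003, 0.667, 0.745, 0.001]
force: [0.1, 0.2, -0.6]
grip_width: 0.598
grip_force: 0.0
t 8.95 pos [588.5 -76.7 377.3] yaw 1.68 F [ 0.1  0.2 -0.6]
(475.5, 300, 350, 0.0) -> [386.9 -71.4  25.6] rz 1.68
(475.5, 300, 350, 1.57) -> [386.9 -71.4  25.6] rz 0.11
[([323.9, 137.4], [318, 128, 13, 21, 202]), ([339.3, 157.9], [334, 153, 11, 11, 98])]
[([369.5, 198.8], [362, 192, 16, 15, 171]), ([341.2, 238.6], [335, 233, 13, 12, 128])] [330.0, 159.9]
```

Scaled: -35 mm is -1.4, 300 mm is 12, 0.56 rad is 11.2.

```bash
echo '[{"x":1.44, "y":-0.28, "rz":2.8}, {"x":2.88, "y":-0.56, "rz":5.6}, {"x":4.4, "y":-0.8, "rz":8.4}, {"x":6, "y":-1.08, "rz":11.2}, {"x":7.6, "y":-1.4, "rz":14}, {"x":9.2, "y":-1.68, "rz":16.8}, {"x":10.8, "y":-2, "rz":19.6}, {"x":12, "y":-2.24, "rz":22.4}]' | python3 steer.py 0.95
python3 - <<'E'
from h import *
d((470,295,350,0.1))
E
```

```text
time_s: 9.85
eef_pos: [499.0, 217.3, 370.5]
ee_rot: [-0.0, 0.962, 0.274, -0.002]
force: [-0.1, 0.3, 0.7]
grip_width: 0.946
grip_force: 0.0
t 9.85 pos [499.  217.3 370.5] yaw 0.555 F [-0.1  0.3  0.7]
(470, 295, 350, 0.1) -> [ 16.4 -81.3  20.6] rz 0.455
```

Scaled: -81 mm is -3.24, -54 mm is -2.16, 0.455 rad is 9.1.

```bash
echo '[{"x":0.16, "y":-1.08, "z":0.28, "rz":3}, {"x":0.4, "y":-2.16, "z":0.56, "rz":6}, {"x":0.64, "y":-3.24, "z":0.8, "rz":9}, {"x":0.64, "y":-3.24, "z":0.8, "rz":9.1}, {"x":0.64, "y":-3.24, "z":0.8, "rz":9.1}]' | python3 steer.py
python3 - <<'E'
from h import *
d((475.3,300,211,0.1))
im=ctrl.capture("wrist");cv2.imwrite("pics/w6.png",im[:,:,::-1]);print({k:v for k,v in ctrl.calibration("wrist").items() if k=="position"})
E
```

```text
time_s: 10.35
eef_pos: [470.4, 292.6, 351.0]
ee_rot: [0.001, 0.999, 0.054, -0.001]
force: [0.4, 0.8, -0.4]
grip_width: 0.949
grip_force: 0.0
t 10.35 pos [470.4 292.6 351. ] yaw 0.108 F [ 0.4  0.8 -0.4]
(475.3, 300, 211, 0.1) -> [  6.  -7. 140.] rz 0.008
{'position': array([545.48808384, 300.44807905, 321.25049356])}
```

View pics/w6.png

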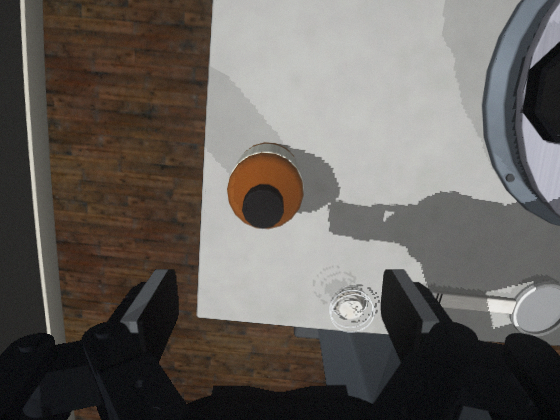

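The wrist view shows the new bottle's cap at (264,207). The jar at (352,308) is well clear of the descent.

Run:
```python
from h import *
print(plane("wrist",(264,207),105).round(1),plane("top",(192.2,253.8),105).round(1))
p=plane("wrist",(264,206.5),105)
d((p[0],p[1],230,.1),(p[0],p[1],211,.1))
```

```text
[476.4 302.1 105. ] [474.9 298.8 105. ]
t 10.4 pos [470.8 292.  351.5] yaw 0.107 F [-0.5 -0.   0.5]
(np.float64(476.7021608698576), np.float64(302.1783763563293), 230, 0.1) -> [  7.2  -9.5 121.4] rz 0.007
(np.float64(476.7021608698576), np.float64(302.1783763563293), 211, 0.1) -> [  7.2  -9.6 140.4] rz 0.007
```

```bash
echo '[{"x":0.26, "y":-0.34, "z":1.2}, {"x":0.26, "y":-0.34, "z":2.8}, {"x":0.26, "y":-0.34, "z":4.4}, {"x":0.26, "y":-0.34, "z":5.2}, {"x":0.26, "y":-0.34, "z":5.56}, {"x":0.26, "y":-0.34, "z":5.56}]' | python3 steer.py; python3 -c "
from h import *
d((476,301,212,.1))"
```

```text
time_s: 11.0
eef_pos: [476.5, 300.9, 212.8]
ee_rot: [0.0, 0.999, 0.052, -0.001]
force: [0.2, 0.0, 0.2]
grip_width: 0.955
grip_force: 0.0
t 11.0 pos [476.5 300.9 212.8] yaw 0.105 F [0.2 0.  0.2]
(476, 301, 212, 0.1) -> [-0.5 -0.1  0.8] rz 0.005
```

Scaled: -90 mm is -3.6, -75 mm is -3.

```bash
echo '[{}, {}, {}, {}, {}, {}, {}]' | python3 steer.py 0.0 45; echo '[{"z":-0.12}, {"z":-0.32}, {"z":-0.6}, {"z":-1.2}, {"z":-2}, {"z":-3}, {"z":-3.6}, {"z":-3.6}]' | python3 steer.py; python3 -c "
from h import *
d()"
```

```text
time_s: 11.7
eef_pos: [476.6, 301.8, 215.2]
ee_rot: [-0.0, 0.999, 0.053, 0.001]
force: [-1.2, -0.2, 5.5]
grip_width: 0.621
grip_force: 46.8
time_s: 12.5
eef_pos: [476.4, 301.8, 306.0]
ee_rot: [-0.001, 0.999, 0.052, 0.002]
force: [0.7, -0.8, -2.5]
grip_width: 0.617
grip_force: 47.8
t 12.5 pos [476.4 301.8 306. ] yaw 0.105 F [ 0.7 -0.8 -2.5]
```

Run:
```python
from h import *
p=plane("top",(341.2,238.6),150);q=plane("top",(330,159.9),150);v=q-p;a=np.arctan2(v[1],v[0]);print("yaw white",a,"theta",a+1.597,"mid",(p+q)/2,"len",np.hypot(*v[:2]))
k=plane("top",(369.5,198.8),111);print("knob",k)
for f in("top0","t5"):
    g=cv2.imread(f"pics/{f}.png");h=g.max(2);m=(h<75).astype(np.uint8)
    n,l,st,ce=cv2.connectedComponentsWithStats(m)
    for i in range(1,n):
        if 270<ce[i][0]<385 and 150<ce[i][1]<260 and st[i][4]>150: 
            c=(st[i][0]+st[i][2]/2-.5,st[i][1]+st[i][3]/2-.5);print(f,ce[i].round(1),st[i],plane("top",ce[i],58).round(1),plane("top",c,58).round(1))
u=np.array([578.4,7])+82*np.array([np.cos(a+np.pi/2),np.sin(a+np.pi/2)]);print("pocket pred",u)
```

```text
yaw white 0.09744183812949732 theta 1.6944418381294972 mid [578.21498061   7.18987224 150.        ] len 161.85485942627432
knob [584.83597614 -72.140961   111.        ]
top0 [327.4 171.6] [313 157  31  30 729] [659.6   6.3  58. ] [659.7   4.8  58. ]
top0 [290.4 213.7] [277 196  31  27 211] [563.6  92.6  58. ] [574.1  88.7  58. ]
t5 [320.8 177.5] [308 158  32  30 308] [645.9  21.8  58. ] [657.5  15.2  58. ]
t5 [292.3 211.2] [277 195  32  33 782] [569.2  88.1  58. ] [569.6  87.7  58. ]
t5 [329.7 248.5] [318 228  33  33 218] [485.2   7.9  58. ] [494.9  -2.   58. ]
pocket pred [570.42240769  88.61101654]
```

```bash
python3 -c "
from h import *
d((570,88,306,.1))"
```

```text
t 12.5 pos [476.4 301.8 306. ] yaw 0.105 F [ 0.7 -0.8 -2.5]
(570, 88, 306, 0.1) -> [ 70.7 222.4   0. ] rz 0.005
```

Scaled: 222.5 mm is 8.9, 214 mm is 8.56.

```bash
echo '[{"x":0.2, "y":0.64, "z":-0.12}, {"x":0.6, "y":1.88, "z":-0.2}, {"x":1.08, "y":3.4, "z":-0.2}, {"x":1.56, "y":4.92, "z":-0.2}, {"x":2.04, "y":6.4, "z":-0.2}, {"x":2.44, "y":7.68, "z":-0.2}, {"x":2.72, "y":8.56, "z":-0.2}, {"x":2.84, "y":8.9, "z":-0.2}]' | python3 steer.py; echo '[{}, {}, {}]' | python3 steer.py
python3 - <<'E'
from h import *
d((570,88,290,.1),(570,88,266,.1))
im=ctrl.capture("wrist");sc=ctrl.capture("scene")
o=np.zeros((420,800,3),np.uint8);o[:,:420]=im[:,70:490,::-1];o[:380,420:]=cv2.resize(sc[90:200,235:345,::-1],(380,380));cv2.imwrite("pics/m7.png",o)
E
```

```text
time_s: 13.3
eef_pos: [570.6, 85.8, 307.5]
ee_rot: [0.0, 0.999, 0.051, -0.001]
force: [-0.3, -0.0, -2.1]
grip_width: 0.617
grip_force: 47.9
time_s: 13.6
eef_pos: [569.7, 88.9, 308.4]
ee_rot: [-0.0, 0.999, 0.053, -0.0]
force: [-0.2, -0.2, -2.5]
grip_width: 0.621
grip_force: 47.9
t 13.6 pos [569.7  88.9 308.4] yaw 0.106 F [-0.2 -0.2 -2.5]
(570, 88, 290, 0.1) -> [ 0.2  1.  18.4] rz 0.006
(570, 88, 266, 0.1) -> [ 0.2  1.  42.4] rz 0.006
```

View pics/m7.png

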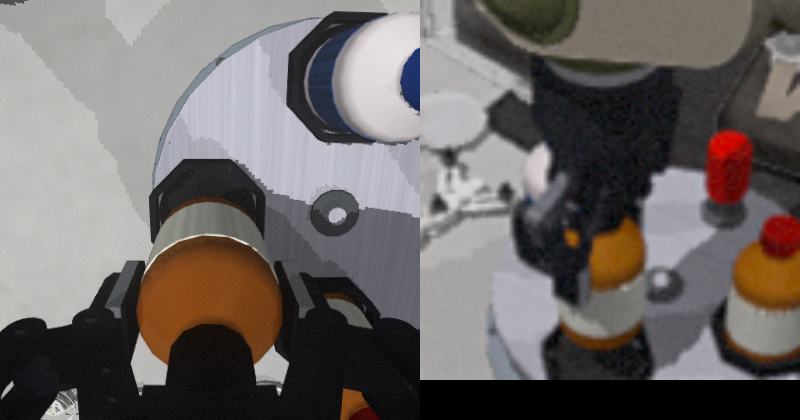

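The bottle is upright in the fingers over the empty pocket, between the white bottle and the old one. Lowering it now.

```bash
echo '[{"y":0.028, "z":0.32}, {"y":0.028, "z":0.72}, {"y":0.028, "z":1.04}, {"y":0.028, "z":1.28}, {"y":0.028, "z":1.44}, {"y":0.028, "z":1.56}]' | python3 steer.py; echo '[{"z":0.04}, {"z":0.08}, {"z":0.12}, {"z":0.12}]' | python3 steer.py;  python3 -c "
from h import *
d()"
```

```text
time_s: 14.3
eef_pos: [570.2, 87.0, 269.1]
ee_rot: [-0.0, 0.999, 0.052, -0.0]
force: [0.1, -0.3, -2.1]
grip_width: 0.618
grip_force: 47.9
time_s: 14.7
eef_pos: [570.2, 87.1, 266.5]
ee_rot: [0.0, 0.999, 0.052, 0.0]
force: [-0.3, 0.0, -3.1]
grip_width: 0.616
grip_force: 47.9
t 14.7 pos [570.2  87.1 266.5] yaw 0.105 F [-0.3  0.  -3.1]
```

Scaled: 3 mm is 0.12, 2 mm is 0.08.

```bash
echo '[{"z":0.04}, {"z":0.08}, {"z":0.12}, {"z":0.12}]' | python3 steer.py; echo '[{"z":0.02}, {"z":0.04}, {"z":0.04}]' | python3 steer.py
```

```text
time_s: 15.1
eef_pos: [570.2, 87.1, 263.4]
ee_rot: [-0.0, 0.999, 0.052, -0.0]
force: [0.8, 1.3, -3.4]
grip_width: 0.616
grip_force: 47.9
time_s: 15.4
eef_pos: [570.2, 87.1, 263.2]
ee_rot: [0.0, 0.999, 0.052, 0.0]
force: [-2.8, 1.1, 5.7]
grip_width: 0.625
grip_force: 48.7
```

Floor contact came at the predicted height: 263.2 = 48 + 215.2. Releasing.

The rows are not in the units I measure in: shifts go in units of 25 mm and turns go in units of 0.05 rad. I convert before sending: -20 mm is -0.8, -180 mm is -7.2.

```bash
echo '[{}, {}, {}]' | python3 steer.py 0.72 20; echo '[{}, {}, {"z":-0.12}, {"z":-0.8}, {"z":-2.4}, {"z":-4}, {"z":-4.8}]' | python3 steer.py 0.9; echo '[{"x":-1.2}, {"x":-2.8}, {"x":-4.4}, {"x":-6}, {"x":-7.2}, {"x":-7.2}]' | python3 steer.py
python3 - <<'E'
from h import *
d()
a=ctrl.capture("top");s=ctrl.capture("scene")
print(blobs(a,(0,200,90),(5,255,255)),blobs(a,(105,180,80),(125,255,255),40),blobs(a,(8,170,60),(18,255,255),60))
print(blobs(s,(0,200,90),(5,255,255)),blobs(s,(8,170,60),(18,255,255),60))
for i,n in((a,"top"),(s,"scene")):
    cv2.imwrite(f"pics/{n}8.png",i[:,:,::-1])
h=a.max(2);n,l,st,ce=cv2.connectedComponentsWithStats(((h<60)).astype(np.uint8))
for i in range(1,n):
    if 275<ce[i][0]<310 and 180<ce[i][1]<230 and st[i][4]>20: print(ce[i],st[i],plane("top",ce[i],153))
E
```

```text
time_s: 15.7
eef_pos: [570.2, 87.0, 262.4]
ee_rot: [0.0, 0.999, 0.052, 0.0]
force: [-0.4, -0.3, -1.0]
grip_width: 0.717
grip_force: 0.0
time_s: 16.4
eef_pos: [570.2, 87.1, 386.4]
ee_rot: [0.0, 0.999, 0.052, 0.002]
force: [-1.0, 0.2, -0.4]
grip_width: 0.903
grip_force: 0.0
time_s: 17.0
eef_pos: [388.7, 68.4, 382.9]
ee_rot: [0.0, 0.999, 0.052, 0.0]
force: [0.0, 0.0, -0.2]
grip_width: 0.899
grip_force: 0.0
t 17.0 pos [388.7  68.4 382.9] yaw 0.105 F [ 0.   0.  -0.2]
[([370.1, 198.9], [362, 192, 18, 15, 192]), ([341.2, 238.6], [335, 233, 13, 12, 129])] [([330.0, 159.8], [325, 154, 11, 12, 104])] [([294.8, 207.9], [284, 195, 24, 24, 330]), ([336.7, 241.1], [326, 228, 25, 25, 340])]
[([323.8, 137.4], [318, 128, 13, 21, 202]), ([339.3, 158.0], [334, 153, 11, 12, 101])] [([337.3, 170.0], [326, 160, 23, 19, 317]), ([287.1, 177.2], [276, 167, 23, 20, 334])]
[287.20606061 216.46666667] [277 197  32  30 165] [542.56006405 105.01755322 153.        ]
[296.72321429 203.61607143] [291 198  12  12 112] [568.15137062  85.57585881 153.        ]
```

Run:
```python
from h import *
def proj(n,P):
    c=ctrl.calibration(n);K=np.array([[c["fx"],0,c["cx"]],[0,c["fy"],c["cy"]],[0,0,1]]);r=R.from_quat(c["attitude"],scalar_first=True).inv()
    return cv2.projectPoints(np.array([P],float),r.as_rotvec(),r.apply(-c["position"]),K,c["distortion"])[0].ravel().round(1)
S=cv2.imread("pics/scene0.png")[:,:,::-1].copy();print("start",blobs(S,(0,200,90),(5,255,255)))
for th in(0,1.694,1.72):
    for z in(92,104):
        P=(578.3-85*np.cos(th-.026),7.-85*np.sin(th-.026),z);print(th,z,proj("scene",P),proj("top",P))
for f,a,b in(("start",0,0),):pass
T=cv2.imread("pics/top0.png")[:,:,::-1].copy();print(blobs(T,(0,200,90),(5,255,255)))
```

```text
start [([282.2, 163.0], [277, 157, 12, 14, 117]), ([335.3, 177.4], [330, 168, 13, 21, 190])]
0 92 [335.9 178.4] [331.5 243.5]
0 104 [336.5 174.8] [332.4 242.9]
1.694 92 [324.9 138.6] [369.7 199.8]
1.694 104 [325.3 134.9] [371.1 198.6]
1.72 92 [324.1 138.2] [369.5 198.8]
1.72 104 [324.5 134.5] [371.  197.6]
[([295.1, 197.8], [289, 192, 13, 13, 125]), ([332.1, 243.1], [325, 236, 15, 15, 168])]
```

At the start the knob's image height was 1.0 px off the prediction for a home pin, and it is the same now, so the pin is home. The bottles are in place and the robot is clear. Handing in.

```bash
python3 -c "
from rig import ctrl
print(ctrl.finish_job())"
```

```text
the job is handed in; nothing more can be done
None
```

I handed the job in at about 17 s: the table is locked one notch round with the red-capped bottle at the front, the black-capped bottle stands in the empty pocket within about 4 mm of centre by camera, and the hand-in returned no verdict.

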